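Third hand at the drilling fixture

ROBOT

A 6-joint arm with a two-finger parallel gripper is mounted at the origin on the work surface. World frame = base frame: x ahead of the robot, y to its left, z up, the work surface at z = 0. Lengths are in m, angles in degrees, forces in N, time in s.
With the tool pointing down it reaches from about 0.325 to 0.775 m from the base axis. Payload 5.5 kg.
Tool frame: the origin (TCP) lies at the centre of the arm's flange, where the gripper is bolted on; the fingertips stand 182 mm ahead of it and the grasp point (between the pads) lies 163 mm ahead of it; z points along the fingers, y is the direction in which the jaws open and shut (so a half turn about z gives the same grasp; the last joint's range is limited). The gripper opens to 88 mm and grips with 3 to 60 N. Pads are 20 mm wide; open, the fingers measure 115 mm over their backs; the gripper's body (75 mm by 178 mm) begins 61 mm behind the grasp point.
Start: joints at [70.548, 5.22, 70.514, -0, 104.267, -3.249], TCP at [0.167, 0.576, 0.405] pointing down, gripper open.
Joint ranges: [-164.24, 164.24], [-49.07, 125.15], [9.68, 141.18], [-86.29, 266.29], [3.28, 154.24], [-151.56, 151.56]. Speed limits (degrees/s): [147.25, 147.25, 172.46, 180, 180, 180].

INTERFACE

Orientations are given as [roll, pitch, yaw] about the fixed x, y, z axes, in that order (R = Rz(yaw) Ry(pitch) Rx(roll)).
In Python, from station import r gives the robot as it stands. The module is installed in compiled form; this text tells all that it offers. Calls block until the motion is done:
- r.reach(position, orientation): joint-space move of the TCP to a pose.
- r.servo_line(position, rotation=None, speed=0.15): straight line of the TCP; rotation=None keeps the orientation; speed is the mean speed in m/s.
- r.move_joints(angles): joint-space move.
- r.let_go() and r.grab(squeeze=None): open the fingers fully, or close them until they stop; squeeze is the grip in N (None keeps the last).
- r.wait(seconds).
- r.inverse_kinematics(position, orientation): joint angles nearest the present ones, or None.
- r.sense(): the state.
- r.snapshot(name): name is "scene" or "top"; returns a dict with "frame" (420x560x3 uint8, red, green, blue), "fx", "fy", "cx", "cy" (pixels), "R" (3x3) and "t" (3): a world point X has camera coordinates R X + t. Camera axes: x right, y down, z forward; pixel columns grow to the right and rows downward; lengths in m; the calibration is good to about 2 mm. A picture is of the moment at which its call begins. There is no depth.
A pose or a line that the arm cannot do raises r.IKError and nothing moves.
- r.hand_in(): hands the job in, once; it reports no verdict.
The state is a dict: "clock": time; "joints": joint angles; "joint_vel": joint speeds; "joint_torque": joint torques, N m; "tcp_pos": TCP position; "orientation": TCP orientation; "contact_force": force on the tool from outside, world axes, zero at the start; "torque": the same for the moment, N m; "opening": finger opening in m.
Only numpy, scipy, OpenCV 4.12 (cv2) and the standard library are available. Lean on these libraries where they do the work, as an engineer would, in place of code of your own. Each camera call takes 0.05 s, during which the arm holds its last target.

TASK

Take the dark brown walnut knife-handle block with the brass end and set it flat on the steel drilling plate, its brass end touching the dark end stop and its long side flush along the aluminium fence, and press it against the fence with a steady push of about 10 newtons (anything from 5 to 18 will do). Keep that push steady for two seconds and finish while you are still pressing, so that I can put the clamp on it. Leave the other blocks, the clamp and everything else on the bench where they are.

Things in the scene. Friction and masses are not known exactly. Their poses are not given: they have to be found in the camera images.
- walnut_center (a point): Centre, 15 mm above the underside, of the loose knife-handle block of dark brown walnut: 120 mm long, 44 mm wide, 30 mm high, about 0.23 kg. y runs along its length to the brass end, x across its width, z up. The last 12 mm at +y is a brass bolster of the same section; the other end is wood with a dark slot. At the start it lies on the bench (underside at z = 0)
- walnut_end (a point): Centre of the outer face of the brass end of the walnut block: 60 mm along +y from its centre; same axes
- plate: Fixed steel drilling plate with a grid of holes, 200 mm (x) by 300 mm (y), 15 mm thick, lying on the bench; origin at the centre of its underside. It does not move. The block slides on it with friction (about 1 to 2 N by its own weight); bearing down on the block adds friction, and less of a push then reaches the fence
- fence: Rigid aluminium fence bar bolted to the plate: 20 mm thick, 250 mm long, top 28 mm above the plate. Origin half-way along the lower edge of its working face, on the plate's top. The working face is the plane x = 0 and looks to -x, where the plate is free for 135 mm; y runs along the fence towards the end stop, z up. The seated block's centre is at x = -22 mm, its long side on the face
- stop: Rigid dark steel end-stop bar bolted to the plate square to the fence: working face 100 mm long (2 to 102 mm in front of the fence face), 28 mm high. Origin on the lower edge of its working face, level with the fence's face, on the plate's top. The face is the plane y = 0 and looks to -y; axes parallel to the fence's. With the block seated, its centre is at x -22, y -60, z +15 mm
- maple: Bystander: loose handle block of pale maple with a grey steel end, same size as the walnut one (120 x 44 x 30 mm), on the bench. Origin at the centre of its underside, y along its length
- green: Bystander: loose handle block of dark green composite with a grey steel end, same size as the walnut one (120 x 44 x 30 mm), on the bench. Origin at the centre of its underside, y along its length
- clamp: Bystander: loose F-clamp lying flat, grey jaws and wooden handle; bar 300 mm long along its y axis, up to 25 mm high, jaws and handle reaching 80 mm to its +x side, the handle 205 mm to -y. Origin under the middle of the bar
- glue: Bystander: yellow glue bottle with red cap, 48 mm across, 130 mm high, standing. Origin at the centre of its underside
- pinpot: Bystander: open steel cup, 68 mm across, 55 mm high. Origin at the centre of its underside
- mallet: Bystander: hammer lying on the bench. Origin at the underside of the tool, its length along x
- brush: Bystander: bench brush lying on the bench. Origin at the underside of the tool, its length along x
- walnut: The walnut block itself, as in walnut_center; origin at the centre of its underside, 15 mm below that point; same axes
Not all that is in view belongs to the job. Of the things like the walnut, leave any that is blue, orange or turquoise; of the rest the larger one is meant.

How it is judged:
By the outcome, as a careful person would: the job done as asked, in the order asked, and still so for the second after the job is handed in, while the arm keeps its last pose, push and grip.
It also fails if it takes over 72 s, if anything falls off the work surface, if the arm or the gripper's body presses on something with over 40 N, if the wrist force passes 120 N, or if a joint passes its speed limit or range.

## Working session

There is one attempt and no reset: what is moved stays moved. The work goes in short steps, each a Python script; the robot and the scene stay as the last script left them, time stands still between calls to the robot, and variables do not carry over. Pictures are saved under pics/ and viewed, and the job is handed in when it is done.

```bash
mkdir -p pics; python3 - <<'E'
from station import r
import cv2
for n in("scene","top"):
    s=r.snapshot(n); cv2.imwrite(f"pics/{n}0.png",s["frame"][:,:,::-1]); print(n,s["fx"],s["fy"],s["cx"],s["cy"],s["R"],s["t"])
print(r.sense())
E
```

```text
scene 381.6384960141983 381.6384960141983 283.41799979283616 207.8518374985754 [[ 0.25772951  0.96619949  0.00583429]
 [ 0.62136911 -0.16111743 -0.7667735 ]
 [-0.73991617  0.2012454  -0.64189123]] [-0.11995231 -0.26711766  1.58185066]
top 446.0158018543011 446.0158018543011 283.8282564054127 207.19567164602182 [[ 0.02983881 -0.99916414  0.02794051]
 [-0.99894192 -0.03078753 -0.03416385]
 [ 0.03499551 -0.02689154 -0.99902561]] [-0.0266456   0.48116079  1.3095818 ]
{'clock': 0.1, 'joints': array([ 7.05485239e+01,  5.26003210e+00,  7.05737748e+01, -2.01435526e-03,
        1.04267667e+02, -3.24772094e+00]), 'joint_vel': array([-0.02755011, -0.08726062, -0.11267734, -0.0405897 , -0.0933483 ,
       -0.11927568]), 'joint_torque': array([ 1.91747953e-03, -4.47860742e+01, -4.07568669e+01,  6.99191680e-02,
        2.84009107e-02, -1.16246015e-04]), 'tcp_pos': array([0.16744895, 0.57621939, 0.40361862]), 'orientation': array([-1.79898579e+02, -3.79883848e-03,  1.63795747e+02]), 'contact_force': array([-0.4108456 , -0.03656912, -0.45996622]), 'torque': array([-0.0256226 , -0.01390983,  0.00322223]), 'opening': 0.0878602090306072}
```

View pics/scene0.png

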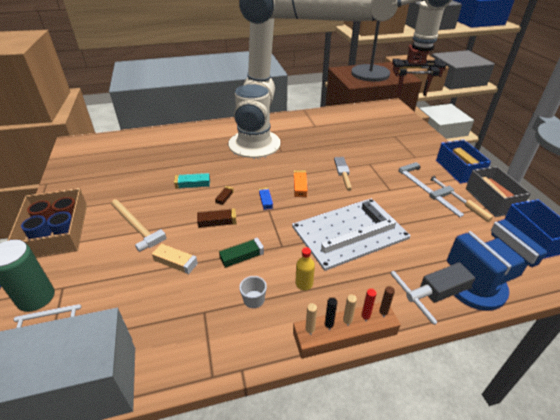

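View pics/top0.png

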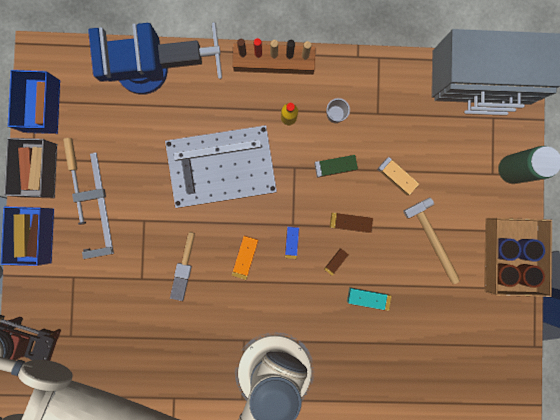

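The scene shows the plate with the fence (~350,232 in the scene view; 215,150 in the top view) and the dark stop (top 187,176).

Walnut candidates in the top view:
- The large dark brown block at (352,221), with a brass end on its left.
- A small brown one at (337,260).
- Orange (245,257), blue (292,242) and turquoise (370,299), all excluded by colour.

The large brown one fits. I'll confirm it in an enlarged crop.

```bash
python3 - <<'E'
import cv2,numpy as np
a=cv2.imread("pics/top0.png")
b=cv2.resize(a[195:275,310:400],None,fx=6,fy=6,interpolation=cv2.INTER_CUBIC)
c=cv2.resize(a[120:215,160:285],None,fx=6,fy=6,interpolation=cv2.INTER_CUBIC)
cv2.imwrite("pics/c1.png",b);cv2.imwrite("pics/c2.png",c)
E
```

```text
(no output)
```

View pics/c1.png

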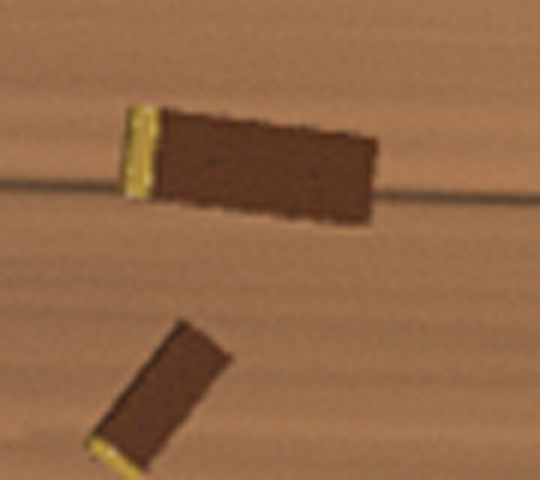

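View pics/c2.png

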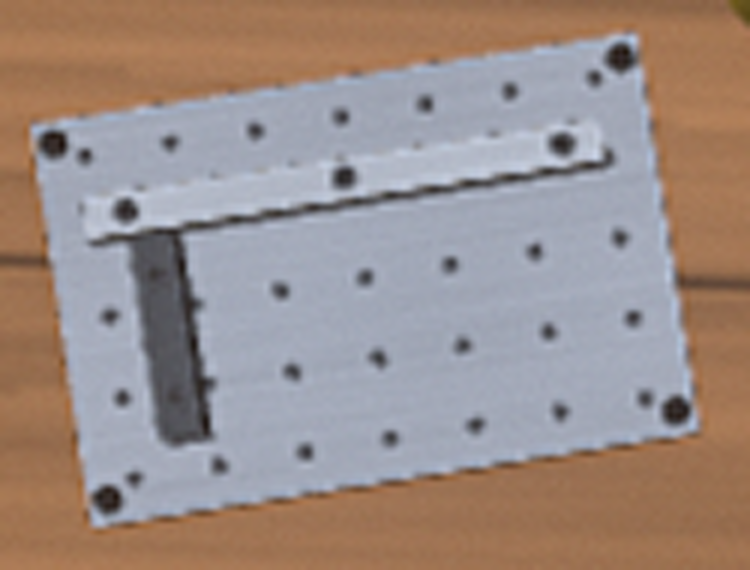

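The crop confirms it: the large block at top (352,221) is dark brown with the brass bolster at its left end (~333,220), and the small one (337,260) is the decoy. Fence face and stop face are clearly visible. Next I'll measure.

```bash
cat > h.py <<'E'
import cv2,numpy as np
def cast(s,px,z):
    px=np.atleast_2d(np.asarray(px,float)); R=s["R"];t=s["t"];c=-R.T@t
    d=np.c_[(px[:,0]-s["cx"])/s["fx"],(px[:,1]-s["cy"])/s["fy"],np.ones(len(px))]@R
    k=(z-c[2])/d[:,2]; return c+d*k[:,None]
def proj(s,X):
    q=np.atleast_2d(X)@s["R"].T+s["t"]; return np.c_[q[:,0]/q[:,2]*s["fx"]+s["cx"],q[:,1]/q[:,2]*s["fy"]+s["cy"]]
def big(m):
    cs,_=cv2.findContours(m.astype(np.uint8),cv2.RETR_EXTERNAL,cv2.CHAIN_APPROX_NONE); return max(cs,key=cv2.contourArea)
def rect(P):
    (c,sz,a)=cv2.minAreaRect((P[:,:2]*1000).astype(np.float32)); return np.array(c),np.array(sz),a
def roi(m,x0,x1,y0,y1):
    o=np.zeros(m.shape,np.uint8); o[y0:y1,x0:x1]=m[y0:y1,x0:x1]; return o
E
python3 - <<'E'
from station import r
from h import *
s=r.snapshot("top"); f=s["frame"]; hsv=cv2.cvtColor(f,cv2.COLOR_RGB2HSV); H,S,V=[hsv[:,:,i].astype(int) for i in range(3)]
print("cam",-s["R"].T@s["t"])
def show(n,m,z):
    c=big(m)[:,0]; P=cast(s,c,z); ce,sz,a=rect(P); print(n,cv2.contourArea(c),ce.round(1),sz.round(1),round(a,2),"px mean",c.mean(0).round(1)); return P
print("px",[hsv[y,x] for x,y in((360,223),(333,220),(345,240),(188,180),(210,180),(220,150))])
brown=(V<115)&(S>100); brass=(H>18)&(H<32)&(S>130)&(V>120)
w=roi(brown|brass,322,382,205,240)
show("walnut",w,.03); show("brass",roi(brass,322,382,205,240),.03); show("wood",roi(brown,337,382,205,240),.03)
pl=roi(cv2.morphologyEx(((S<70)).astype(np.uint8),cv2.MORPH_CLOSE,np.ones((5,5))),160,282,120,212)
P=show("plate",pl,.015)
st=roi((V<120)&(S<80),178,198,155,200); show("stop",st,.043)
fe=roi((V>200)&(S<70),170,270,135,165); show("fence",fe,.043)
E
```

```text
cam [0.43561727 0.02340709 1.32548855]
px [array([ 10, 161,  95], dtype=uint8), array([ 21, 166, 171], dtype=uint8), array([ 13, 129, 148], dtype=uint8), array([125,  17,  91], dtype=uint8), array([111,  32, 185], dtype=uint8), array([110,  27, 195], dtype=uint8)]
walnut 575.0 [ 442.5 -211.7] [172.5  44.9] 84.59 px mean [351.8 223.3]
brass 45.5 [ 448.5 -156.6] [13.9 42.2] 82.01 px mean [333.2 219.7]
wood 487.0 [ 440.7 -231.2] [133.2  44.9] 84.59 px mean [357.6 223.2]
plate 6867.0 [597.5 177.8] [201.7 301.7] 10.78 px mean [220.2 166. ]
stop 282.0 [564.  260.3] [103.5  55.3] 10.78 px mean [188.4 171.5]
fence 73.5 [653.5 123.4] [ 18.1 118.1] 10.19 px mean [239.7 145.6]
```

```bash
python3 - <<'E'
from station import r
from h import *
s=r.snapshot("top"); K=6
def up(x0,x1,y0,y1):
    g=cv2.resize(s["frame"][y0:y1,x0:x1],None,fx=K,fy=K,interpolation=cv2.INTER_CUBIC)
    hsv=cv2.cvtColor(g,cv2.COLOR_RGB2HSV).astype(int)
    return hsv[:,:,0],hsv[:,:,1],hsv[:,:,2],lambda c:(np.asarray(c,float)+.5)/K-.5+[x0,y0]
def show(n,m,z,T,op=9):
    m=cv2.morphologyEx(m.astype(np.uint8),cv2.MORPH_OPEN,np.ones((op,op)))
    c=big(m)[:,0]; P=cast(s,T(c),z); ce,sz,a=rect(P); print(n,ce.round(1),sz.round(1),round(a,2)); return P
H,S,V,T=up(322,384,200,245)
wood=(V<122)&(S>100); brass=(H>17)&(H<32)&(S>120)&(V>115)
P=show("walnut",cv2.morphologyEx((wood|brass).astype(np.uint8),cv2.MORPH_CLOSE,np.ones((9,9))),.03,T,40); show("brass",brass,.03,T)
H,S,V,T=up(160,285,120,215)
P=show("plate",cv2.morphologyEx((S<75).astype(np.uint8),cv2.MORPH_CLOSE,np.ones((25,25))),.015,T)
ce,sz,a=rect(P); a=np.radians(a); ex=np.array([np.cos(a),np.sin(a)]);ey=np.array([-ex[1],ex[0]])
# stop face and fence face edges: intensity profile in plate frame
g=cv2.cvtColor(s["frame"],cv2.COLOR_RGB2GRAY).astype(np.float32)
def prof(pts,z):
    q=proj(s,np.c_[pts/1000,np.full(len(pts),z)]).astype(np.float32); return cv2.remap(g,q[:,:1],q[:,1:],cv2.INTER_CUBIC)[:,0]
for y in(-60,-20,60):
    xs=np.arange(20,66,2.); print("fence z.043 y",y,list(zip(xs.astype(int),prof(ce+np.outer(xs,ex)+y*ey,.043).astype(int))))
for x in(-40,-15,10):
    ys=np.arange(60,130,2.); print("stop z.043 x",x,list(zip(ys.astype(int),prof(ce+x*ex+np.outer(ys,ey),.043).astype(int))))
E
```

```text
walnut [ 442.5 -209.6] [124.3  45.6] 84.64
brass [ 448.7 -155.8] [14.9 43.9] 83.86
plate [597.1 177.8] [202.7 302.8] 10.76
fence z.043 y -60 [(np.int64(20), np.int64(167)), (np.int64(22), np.int64(163)), (np.int64(24), np.int64(162)), (np.int64(26), np.int64(172)), (np.int64(28), np.int64(175)), (np.int64(30), np.int64(148)), (np.int64(32), np.int64(81)), (np.int64(34), np.int64(62)), (np.int64(36), np.int64(154)), (np.int64(38), np.int64(200)), (np.int64(40), np.int64(197)), (np.int64(42), np.int64(189)), (np.int64(44), np.int64(184)), (np.int64(46), np.int64(183)), (np.int64(48), np.int64(186)), (np.int64(50), np.int64(188)), (np.int64(52), np.int64(185)), (np.int64(54), np.int64(177)), (np.int64(56), np.int64(170)), (np.int64(58), np.int64(168)), (np.int64(60), np.int64(170)), (np.int64(62), np.int64(166)), (np.int64(64), np.int64(162))]
fence z.043 y -20 [(np.int64(20), np.int64(168)), (np.int64(22), np.int64(167)), (np.int64(24), np.int64(164)), (np.int64(26), np.int64(170)), (np.int64(28), np.int64(178)), (np.int64(30), np.int64(142)), (np.int64(32), np.int64(80)), (np.int64(34
[... 3827 characters left out ...]
p.int64(47)), (np.int64(86), np.int64(78)), (np.int64(88), np.int64(90)), (np.int64(90), np.int64(85)), (np.int64(92), np.int64(80)), (np.int64(94), np.int64(76)), (np.int64(96), np.int64(74)), (np.int64(98), np.int64(75)), (np.int64(100), np.int64(78)), (np.int64(102), np.int64(81)), (np.int64(104), np.int64(95)), (np.int64(106), np.int64(127)), (np.int64(108), np.int64(165)), (np.int64(110), np.int64(184)), (np.int64(112), np.int64(176)), (np.int64(114), np.int64(173)), (np.int64(116), np.int64(171)), (np.int64(118), np.int64(170)), (np.int64(120), np.int64(171)), (np.int64(122), np.int64(171)), (np.int64(124), np.int64(170)), (np.int64(126), np.int64(172)), (np.int64(128), np.int64(172))]
```

Measurements agree with the given sizes. The plate comes out at 202.7×302.8 mm, and the fence face is 35.5 mm from the plate centre (35 expected). The walnut measures 124×45.6 mm, including about 4 mm of visible brass end face. I'll grip it near its heavy brass side, across the width.

```bash
cat >> h.py <<'E'
PY=10.76; a=np.radians(PY); ex=np.array([np.cos(a),np.sin(a)]);ey=np.array([-ex[1],ex[0]])
PC=np.array([.5971,.1778])
O=PC+.0353*ex+.0855*ey      # corner fence face/stop face
def F(x,y): return O+x*ex+y*ey   # fence frame (m) -> world xy
def st(r):
    s=r.sense(); f=s["contact_force"]; q=s["tcp_pos"][:2]-O
    print("t %.2f tcp %s fence xy %s Ff %s open %.4f"%(s["clock"],s["tcp_pos"].round(4),np.round([q@ex,q@ey],4),np.round([f[:2]@ex,f[:2]@ey,f[2]],2),s["opening"])); return s
E
python3 - <<'E'
from station import r
from h import *
wa=np.radians(-5.36); wy=np.array([-np.sin(wa),np.cos(wa)]); g=np.array([.4423,-.2117])+.026*wy
print(g,F(-.022,-.06))
o=[180,0,84.64]
r.reach([*g,.30],o); st(r)
r.servo_line([*g,.188],speed=.12); st(r)
r.grab(30); st(r)
r.servo_line([*g,.29],speed=.15); st(r)
s=r.snapshot("scene"); cv2.imwrite("pics/s1.png",s["frame"][:,:,::-1])
E
```

```text
[ 0.44472874 -0.18581369] [0.60540542 0.2053347 ]
t 3.08 tcp [ 0.445  -0.1853  0.3002] fence xy [-0.2525 -0.4138] Ff [-0.    0.41  0.25] open 0.0879
t 4.16 tcp [ 0.4451 -0.186   0.1889] fence xy [-0.2526 -0.4145] Ff [ 0.23  0.19 -0.38] open 0.0879
t 4.91 tcp [ 0.4448 -0.1858  0.1881] fence xy [-0.2528 -0.4143] Ff [ 0.89 -0.79 -0.12] open 0.0441
t 5.74 tcp [ 0.4445 -0.1857  0.2887] fence xy [-0.2531 -0.4141] Ff [ 0.26 -0.5  -2.89] open 0.0436
```

View pics/s1.png

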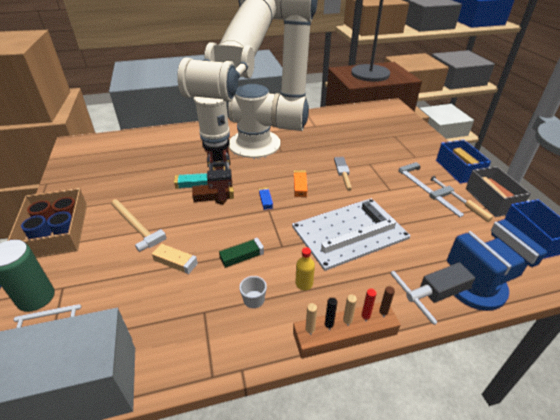

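The block is held level at 44 mm opening, 2.9 N lower on the wrist, hanging over (212,190). Next I'll carry it to the plate, set it down 10 mm short of the stop and 42 mm off the fence, then slide it to the stop while gripped.

```bash
python3 - <<'E'
from station import r
from h import *
o=[180,0,90+PY]
p=F(-.066,-.048)
r.reach([*p,.29],o); st(r)
r.servo_line([*p,.212],speed=.12); s0=st(r); f0=s0["contact_force"][2]
z=.212
while z>.199:
    z-=.001; r.servo_line([*p,z],speed=.03); 
    if r.sense()["contact_force"][2]-f0>2: break
r.wait(.1); st(r); print("z",z)
z+=.0005
y=-.048; b=None
while y<-.028:
    y+=.001; r.servo_line([*F(-.066,y),z],speed=.03)
    s=r.sense(); fy=s["contact_force"][:2]@ey; print(round(y,4),round(fy,2),end="; ")
    if fy<-6: break
print(); r.wait(.15); st(r)
for n in("top","scene"):
    s=r.snapshot(n); cv2.imwrite(f"pics/{n}2.png",cv2.resize(s["frame"][:,:,::-1][110:270] if n=="top" else s["frame"][:,:,::-1][150:300],None,fx=1.4,fy=1.4))
E
```

```text
t 7.31 tcp [0.5602 0.2078 0.29  ] fence xy [-0.066  -0.0491] Ff [-0.75 -0.38 -2.65] open 0.0439
t 8.11 tcp [0.5603 0.2088 0.2129] fence xy [-0.0657 -0.0481] Ff [-0.01  0.1  -2.2 ] open 0.0438
t 10.71 tcp [0.56   0.2089 0.2031] fence xy [-0.066 -0.048] Ff [-3.27 -0.82  5.91] open 0.0442
z 0.20199999999999999
-0.047 -1.5; -0.046 -4.25; -0.045 -4.39; -0.044 -3.87; -0.043 -4.5; -0.042 -4.18; -0.041 -4.73; -0.04 -5.64; -0.039 -4.87; -0.038 -4.31; -0.037 -3.98; -0.036 -3.9; -0.035 -5.61; -0.034 -9.73; 
t 14.36 tcp [0.558  0.2213 0.2031] fence xy [-0.0656 -0.0355] Ff [-0.81 -9.15  5.99] open 0.0438
```

View pics/scene2.png

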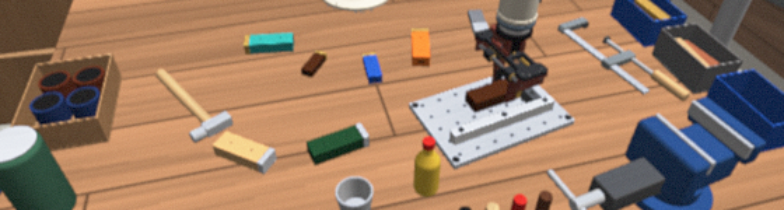

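View pics/top2.png

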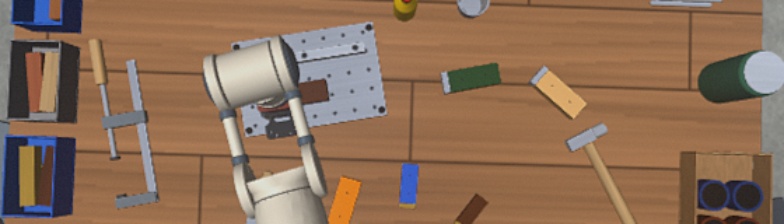

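The block is flat on the plate, brass end against the stop (force along y jumps to ~9 N at the expected place). In the scene view it lies parallel in front of the fence. Now I'll release, close the fingers, come in from the free side and push to the fence with a slight bias to the stop.

```bash
python3 - <<'E'
from station import r
from h import *
r.let_go(); st(r)
y=-.036
r.servo_line([*F(-.066,y),.262],speed=.15)
r.servo_line([*F(-.124,y),.262],speed=.15)
r.grab(20); st(r)
r.servo_line([*F(-.124,y),.206],speed=.12); s=st(r)
r.wait(.15); f0=np.mean([r.sense()["contact_force"]for _ in range(3)],0); print(f0)
r.servo_line([*F(-.108,y),.206],speed=.06); 
x=-.108
while x<-.050:
    x+=.002; y=min(y+.00015,-.033); r.servo_line([*F(x,y),.206],speed=.05)
    f=r.sense()["contact_force"]-f0; print(round(x,4),(f[:2]@ex).round(1),(f[:2]@ey).round(1),end="; ")
    if f[:2]@ex<-6: break
print(); st(r); print(x,y)
s=r.snapshot("scene"); cv2.imwrite("pics/s3.png",cv2.resize(s["frame"][:,:,::-1][180:280,280:420],None,fx=5,fy=5,interpolation=cv2.INTER_CUBIC))
E
```

```text
t 15.29 tcp [0.5573 0.2227 0.2025] fence xy [-0.066 -0.034] Ff [-0.29 -0.12 -0.69] open 0.0876
t 17.72 tcp [0.5007 0.2099 0.262 ] fence xy [-0.124 -0.036] Ff [ 1.   -0.25 -0.38] open 0.0004
t 18.33 tcp [0.5009 0.2099 0.2064] fence xy [-0.1239 -0.036 ] Ff [ 1.04 -0.51 -0.37] open 0.0002
[ 1.13260084 -0.04086236  0.1427038 ]
-0.106 -1.7 0.4; -0.104 -0.9 0.7; -0.102 -0.8 -0.1; -0.1 -1.1 0.1; -0.098 -2.0 0.8; -0.096 -1.2 0.9; -0.094 -2.7 -0.5; -0.092 -3.4 -1.2; -0.09 -3.0 -1.8; -0.088 -5.2 -2.3; -0.086 -5.6 -2.7; -0.084 -5.2 -3.2; -0.082 -3.9 -2.7; -0.08 -5.3 -3.0; -0.078 -4.8 -2.1; -0.076 -4.8 -2.5; -0.074 -5.0 -3.2; -0.072 -4.3 -3.1; -0.07 -4.3 -1.3; -0.068 -3.9 -2.3; -0.066 -3.8 -1.1; -0.064 -1.9 0.0; -0.062 -1.1 -0.1; -0.06 -0.4 0.3; -0.058 -0.7 0.2; -0.056 -0.6 0.4; -0.054 -2.9 -0.5; -0.052 -8.7 -2.1; 
t 25.90 tcp [0.5703 0.2256 0.206 ] fence xy [-0.0527 -0.0335] Ff [-7.62 -2.34  5.03] open 0.0003
-0.05199999999999995 -0.033
```

View pics/s3.png

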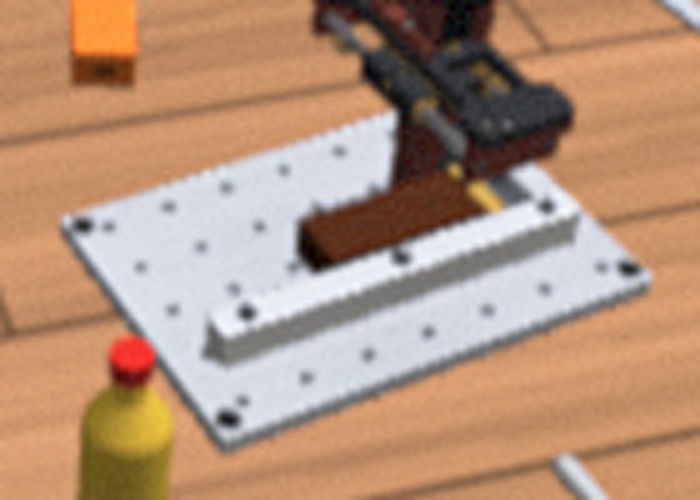

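The picture shows the block near the fence with its brass end (485,195 in the crop) by the stop, but the edge may be slightly skewed. I'll measure its top edges in both views.

```bash
python3 - <<'E'
from station import r
from h import *
st(r)
s=r.snapshot("top"); cv2.imwrite("pics/t4.png",cv2.resize(s["frame"][:,:,::-1][120:215,160:285],None,fx=6,fy=6,interpolation=cv2.INTER_CUBIC))
for n in("top","scene"):
    s=r.snapshot(n); h=cv2.cvtColor(s["frame"],cv2.COLOR_RGB2HSV).astype(np.float32)
    S=h[:,:,1]
    for y in np.arange(-.115,-.04,.01):
        xs=np.arange(-.075,.012,.001); P=np.array([[*F(x,y),.045] for x in xs]); q=proj(s,P).astype(np.float32)
        v=cv2.remap(S,q[:,:1],q[:,1:],cv2.INTER_CUBIC)[:,0]
        # wood: high S
        i=np.where(v>85)[0]
        print(n,round(y,3),"wood x %.0f..%.0f"%(xs[i[0]]*1e3,xs[i[-1]]*1e3) if len(i) else None,len(i))
    xs=-.022; ys=np.arange(-.15,.01,.0025);P=np.array([[*F(-.022,y),.045] for y in ys]); q=proj(s,P).astype(np.float32)
    v=cv2.remap(h,q[:,:1],q[:,1:],cv2.INTER_LINEAR)[:,0]; print([(round(float(y*1e3),1),*map(int,w)) for y,w in zip(ys,v)] if n=="scene" else "")
E
```

```text
t 25.95 tcp [0.5703 0.2256 0.206 ] fence xy [-0.0527 -0.0335] Ff [-8.74 -2.32  4.58] open 0.0004
top -0.115 wood x -46..-3 44
top -0.105 wood x -46..-3 44
top -0.095 wood x -45..-3 43
top -0.085 wood x -46..-3 44
top -0.075 wood x -45..-2 44
top -0.065 wood x -44..-23 22
top -0.055 None 0
top -0.045 None 0

scene -0.115 wood x -41..-3 39
scene -0.105 wood x -40..-3 38
scene -0.095 wood x -40..-3 38
scene -0.085 wood x -40..-1 40
scene -0.075 wood x -41..-3 39
scene -0.065 wood x -41..-3 39
scene -0.055 wood x -46..-3 44
scene -0.045 wood x -59..-3 57
[(-150.0, 104, 14, 226), (-147.5, 105, 16, 228), (-145.0, 107, 18, 224), (-142.5, 112, 20, 202), (-140.0, 113, 18, 126), (-137.5, 54, 118, 61), (-135.0, 12, 228, 22), (-132.5, 4, 232, 24), (-130.0, 7, 205, 32), (-127.5, 8, 191, 47), (-125.0, 11, 194, 67), (-122.5, 12, 211, 79), (-120.0, 10, 184, 90), (-117.5, 9, 175, 95), (-115.0, 10, 171, 96), (-112.5, 10, 173, 92), (-110.0, 10, 181, 91), (-107.5, 10, 183, 90), (-105.0, 9, 173, 92), (-102.5, 9, 170, 94), (-100.0, 9, 176, 92), (-97.5, 11, 194, 87), (-95.0, 9, 183, 88), (-92.5, 8, 176, 91
[... 157 characters left out ...]
2.5, 8, 166, 94), (-70.0, 9, 170, 94), (-67.5, 9, 174, 94), (-65.0, 9, 172, 94), (-62.5, 10, 178, 92), (-60.0, 10, 172, 93), (-57.5, 9, 175, 92), (-55.0, 10, 179, 93), (-52.5, 9, 185, 92), (-50.0, 9, 177, 91), (-47.5, 9, 168, 89), (-45.0, 9, 164, 84), (-42.5, 9, 162, 86), (-40.0, 9, 171, 93), (-37.5, 9, 189, 91), (-35.0, 8, 177, 93), (-32.5, 8, 174, 92), (-30.0, 9, 185, 90), (-27.5, 9, 176, 93), (-25.0, 8, 169, 95), (-22.5, 9, 174, 95), (-20.0, 12, 166, 108), (-17.5, 15, 157, 132), (-15.0, 18, 151, 171), (-12.5, 19, 147, 193), (-10.0, 19, 144, 200), (-7.5, 19, 136, 185), (-5.0, 16, 100, 154), (-2.5, 35, 55, 117), (0.0, 124, 24, 79), (2.5, 114, 31, 69), (5.0, 136, 32, 65), (7.5, 151, 23, 68)]
```

View pics/t4.png

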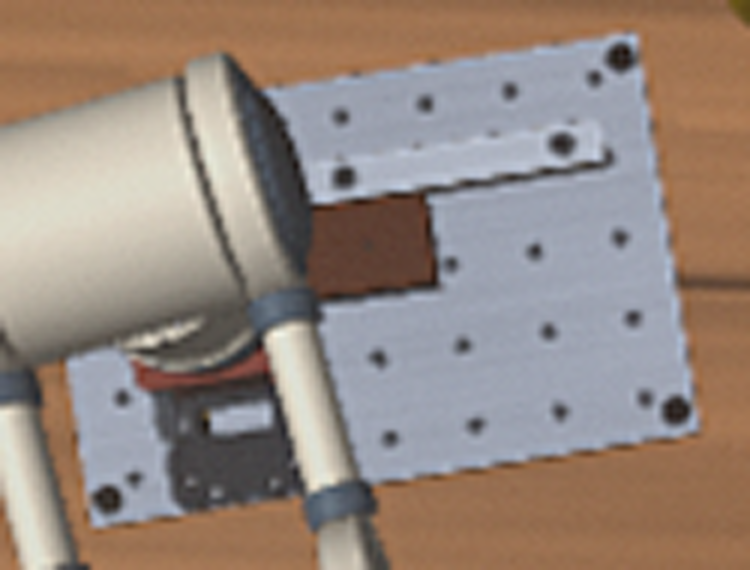

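Top view: the wood edge runs (310,205)→(425,193) against the fence edge at a slightly different slope. I'll fit both lines at subpixel level.

```bash
cat >> h.py <<'E'
def lines(s):
    g=cv2.cvtColor(s["frame"],cv2.COLOR_RGB2HSV)[:,:,1].astype(np.float32)
    gv=cv2.cvtColor(s["frame"],cv2.COLOR_RGB2HSV)[:,:,2].astype(np.float32)
    def samp(img,x,y,z):
        P=np.array([[*F(a,b),z] for a,b in zip(x,y)]); q=proj(s,P).astype(np.float32)
        return cv2.remap(img,q[:,:1],q[:,1:],cv2.INTER_CUBIC)[:,0]
    def cross(xs,v,th):
        k=np.where(np.diff(np.sign(v-th))!=0)[0]
        return [xs[i]+(th-v[i])/(v[i+1]-v[i])*(xs[1]-xs[0]) for i in k]
    out={}
    for name,x0,x1,img,th,z,ys in(("near",-.060,-.035,g,95,.045,np.arange(-.113,-.078,.002)),("far",-.012,.008,g,95,.045,np.arange(-.113,-.078,.002)),("fence",-.006,.008,gv,150,.043,np.arange(-.19,-.135,.002))):
        pts=[]
        for y in ys:
            xs=np.arange(x0,x1,.0005); c=cross(xs,samp(img,xs,np.full(len(xs),y),z),th)
            if c: pts.append((y,c[-1] if name!="near" else c[0]))
        pts=np.array(pts); p=np.polyfit(pts[:,0],pts[:,1],1); res=np.std(pts[:,1]-np.polyval(p,pts[:,0]))
        print(name,"x at y=-.095: %.1f mm, slope %.2f deg, res %.2f mm n %d"%(np.polyval(p,ys.mean())*1e3,np.degrees(np.arctan(p[0])),res*1e3,len(pts)))
    ys=np.arange(-.14,-.10,.0005)
    e=[ (cross(ys,samp(g,np.full(len(ys),x),ys,.045),95) or [np.nan])[0] for x in np.arange(-.038,-.006,.002)]
    x=np.arange(-.038,-.006,.002); p=np.polyfit(x,e,1); print("wood end y at x=-22: %.1f, slope %.2f deg"%(np.polyval(p,-.022)*1e3,np.degrees(np.arctan(p[0]))))
E
python3 - <<'E'
from station import r
from h import *
lines(r.snapshot("top"))
E
```

```text
near x at y=-.095: -46.0 mm, slope 1.71 deg, res 0.62 mm n 18
far x at y=-.095: -2.3 mm, slope 0.20 deg, res 0.36 mm n 18
fence x at y=-.095: 0.8 mm, slope -2.94 deg, res 1.46 mm n 28
wood end y at x=-22: -121.8, slope -0.92 deg
```

The edges suggest about 1° of residual skew, with the wood end slightly off the fence. I'll re-push nearer the wood end, nudge the end towards the stop, and then measure again.

```bash
cat >> h.py <<'E'
def push(r,p,d,f0,th,step=.001,n=14,z=.2063):
    p=np.array(p,float); d=np.array(d,float); dw=d[0]*ex+d[1]*ey; L=[]
    for i in range(n):
        p+=step*d; r.servo_line([*F(*p),z],speed=.03); f=-(r.sense()["contact_force"]-f0)[:2]@dw; L.append(round(f,1))
        if f>th: break
    print(p.round(4),L); return p
E
python3 - <<'E'
from station import r
from h import *
z=.2063
r.servo_line([*F(-.062,-.034),z],speed=.08)
r.servo_line([*F(-.062,-.078),z],speed=.12); r.wait(.1)
f0=np.mean([r.sense()["contact_force"]for _ in range(3)],0); st(r)
p=push(r,[-.060,-.078],[1,0],f0,9); st(r)
r.servo_line([*F(-.062,-.078),z],speed=.08)
lines(r.snapshot("top"))
# end nudge
r.servo_line([*F(-.062,-.142),z],speed=.15)
r.servo_line([*F(-.027,-.142),z],speed=.15); r.wait(.1)
f0=np.mean([r.sense()["contact_force"]for _ in range(3)],0); st(r)
p=push(r,[-.027,-.139],[0,1],f0,6); st(r)
E
```

```text
t 27.04 tcp [0.5695 0.1806 0.2063] fence xy [-0.0619 -0.0776] Ff [-0.15 -0.51 -0.17] open 0.0002
[-0.051 -0.078] [np.float64(-0.5), np.float64(1.4), np.float64(-0.2), np.float64(-0.1), np.float64(-0.6), np.float64(0.0), np.float64(2.0), np.float64(4.8), np.float64(9.8)]
t 29.29 tcp [0.5794 0.182  0.2063] fence xy [-0.0519 -0.0781] Ff [-9.94 -1.03  5.43] open 0.0002Traceback (most recent call last):
  File "<stdin>", line 9, in <module>
  File "h.py", line 36, in lines
    pts=np.array(pts); p=np.polyfit(pts[:,0],pts[:,1],1); res=np.std(pts[:,1]-np.polyval(p,pts[:,0]))
                                    ~~~^^^^^
IndexError: too many indices for array: array is 1-dimensional, but 2 were indexed
```

At the wood end the push meets solid resistance at tool x ≈ -53 mm, the same as at the brass side, so the side is flush or very nearly so. The arm blocked the line fit, so I'll go on to the end nudge.

```bash
python3 - <<'E'
from station import r
from h import *
z=.2063
r.servo_line([*F(-.062,-.145),z],speed=.15)
r.servo_line([*F(-.027,-.145),z],speed=.15); r.wait(.1)
f0=np.mean([r.sense()["contact_force"]for _ in range(3)],0); st(r)
p=push(r,[-.027,-.139],[0,1],f0,6); st(r)
s=r.snapshot("top"); cv2.imwrite("pics/t5.png",cv2.resize(s["frame"][:,:,::-1][120:215,160:285],None,fx=6,fy=6,interpolation=cv2.INTER_CUBIC))
s=r.snapshot("scene"); cv2.imwrite("pics/s5.png",cv2.resize(s["frame"][:,:,::-1][180:280,280:420],None,fx=5,fy=5,interpolation=cv2.INTER_CUBIC))
E
```

```text
t 30.71 tcp [0.6157 0.1214 0.206 ] fence xy [-0.0276 -0.1444] Ff [ 0.59 -1.05  0.12] open 0.0004
[-0.027 -0.131] [np.float64(-0.5), np.float64(-1.0), np.float64(-0.6), np.float64(-1.2), np.float64(-1.1), np.float64(2.4), np.float64(5.0), np.float64(8.1)]
t 32.84 tcp [0.6141 0.1329 0.2064] fence xy [-0.027  -0.1328] Ff [-0.04 -9.15 -0.25] open 0.0007
```

View pics/t5.png

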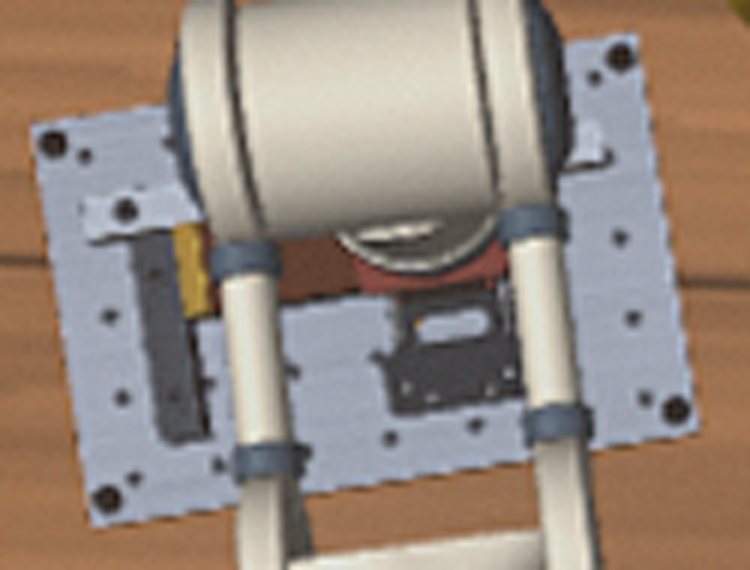

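View pics/s5.png

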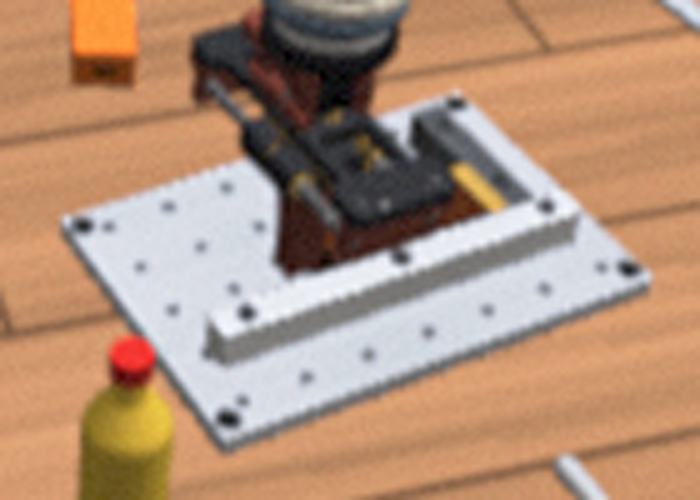

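The brass end (190,270 in the top crop) sits directly against the stop face and in the fence corner, with stiff resistance at 9 N. Now the final press near the middle, easing out any downward load.

```bash
python3 - <<'E'
from station import r
from h import *
z=.2063
r.servo_line([*F(-.027,-.143),z],speed=.1)
r.servo_line([*F(-.066,-.143),z],speed=.15)
r.servo_line([*F(-.066,-.050),z],speed=.15); r.wait(.15)
f0=np.mean([r.sense()["contact_force"]for _ in range(4)],0); print(f0.round(2))
np.save("f0.npy",f0)
r.servo_line([*F(-.058,-.050),z],speed=.08)
p=push(r,[-.058,-.050],[1,0],f0,7)
y=-.05;x=p[0]
for i in range(12):
    r.wait(.1); f=np.mean([r.sense()["contact_force"]for _ in range(3)],0)-f0
    F3=np.array([-f[:2]@ex,-f[:2]@ey,f[2]]); print(F3.round(1),round(x,5),round(z,5),round(y,5))
    if abs(F3[0]-11)<1 and abs(F3[2])<1.5: break
    x+=np.clip((11-F3[0])/4000,-.001,.0007); z+=np.clip(F3[2]/4000,-.0005,.0007)
    r.servo_line([*F(x,y),z],speed=.03)
np.save("cmd.npy",[x,y,z]); st(r)
E
```

```text
[ 0.5   1.27 -0.09]
[-0.051 -0.05 ] [np.float64(1.3), np.float64(0.3), np.float64(0.7), np.float64(-0.4), np.float64(0.8), np.float64(5.7), np.float64(10.1)]
[10.6  1.8  4.9] -0.051 0.2063 -0.05
[9.  1.3 2.9] -0.0509 0.207 -0.05
[9.  0.4 0.7] -0.0504 0.2077 -0.05
[11.1  1.   2.2] -0.04991 0.20787 -0.05
[10.2  1.4  0.1] -0.04993 0.20841 -0.05
t 38.03 tcp [0.5746 0.2097 0.2065] fence xy [-0.0515 -0.0499] Ff [-9.42 -0.27 -0.03] open 0.0007
```

Push is 10.2 N with no downward load. I'll hold for over two seconds while monitoring, look once more, and check the bystanders.

```bash
python3 - <<'E'
from station import r
from h import *
f0=np.load("f0.npy"); L=[]
for i in range(12):
    r.wait(.2); f=r.sense()["contact_force"]-f0; L.append([-f[:2]@ex,f[:2]@ey,f[2]])
print(np.round(L,1).tolist())
s=r.snapshot("top"); cv2.imwrite("pics/t6.png",s["frame"][:,:,::-1])
a=cv2.imread("pics/top0.png"); 
for n,(x0,x1,y0,y1) in dict(maple=(375,425,150,200),green=(312,362,150,180),clamp=(60,120,130,265),glue=(275,303,98,128),cup=(322,355,92,128),mallet=(400,465,195,290),brush=(165,200,228,305),orange=(228,262,230,282),small=(322,355,245,278),teal=(345,395,285,312)).items():
    print(n,np.abs(a[y0:y1,x0:x1].astype(int)-s["frame"][y0:y1,x0:x1,::-1]).mean().round(1),end=" ")
print(); st(r)
s=r.snapshot("scene"); cv2.imwrite("pics/s6.png",cv2.resize(s["frame"][:,:,::-1][180:280,280:420],None,fx=5,fy=5,interpolation=cv2.INTER_CUBIC))
E
```

```text
[[10.1, -1.9, 0.4], [10.3, -1.8, -0.0], [9.6, -0.8, -0.4], [10.5, -0.8, 0.4], [9.8, -2.4, -0.2], [9.0, -1.0, 0.2], [10.4, -1.7, 1.1], [10.1, -1.4, -0.7], [10.6, -1.4, 0.2], [8.9, -2.0, 0.1], [10.5, -1.4, -0.2], [10.3, -1.1, 0.1]]
maple 3.5 green 3.1 clamp 3.4 glue 3.5 cup 3.5 mallet 3.5 brush 38.6 orange 14.0 small 3.0 teal 3.5 
t 40.48 tcp [0.5746 0.2097 0.2065] fence xy [-0.0514 -0.0499] Ff [-9.02  0.    0.47] open 0.0005
```

View pics/s6.png

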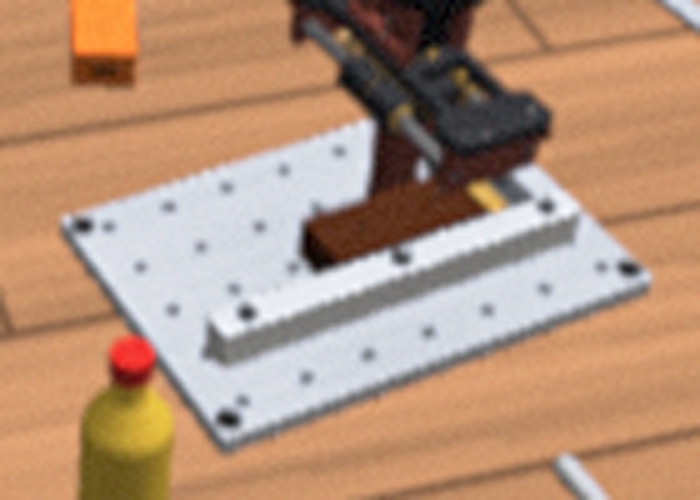

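View pics/t6.png

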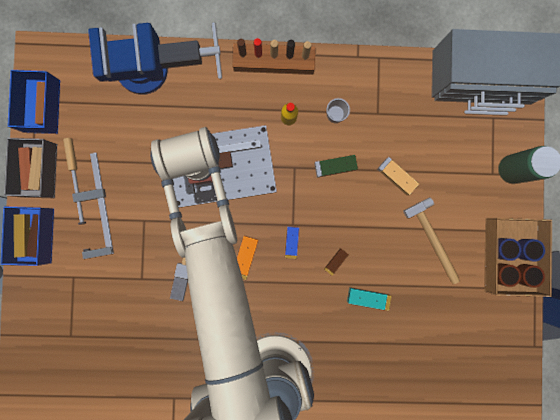

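The scene crop shows the block along the fence in the corner, with the push steady at 9–10.6 N. In the top view the bystanders are in place; the brush and orange patches differ only because the arm overlaps them. One last check of the edge against the fence in the scene view.

```bash
python3 - <<'E'
from station import r
from h import *
try: lines(r.snapshot("top"))
except Exception as e: print("top",e)
s=r.snapshot("scene"); h=cv2.cvtColor(s["frame"],cv2.COLOR_RGB2HSV).astype(np.float32)
print("clock",r.sense()["clock"])
def e(y,z,ch,th,last=True):
    xs=np.arange(-.02,.012,.0005); P=np.array([[*F(x,y),z] for x in xs]); q=proj(s,P).astype(np.float32)
    v=cv2.remap(h[:,:,ch].copy(),q[:,:1],q[:,1:],cv2.INTER_CUBIC)[:,0]; k=np.where(np.diff(np.sign(v-th))!=0)[0]
    return round(float(xs[k[-1]]*1e3),1) if len(k) else None
for y in np.arange(-.115,-.022,.008): print(round(y,3),"blk far edge S>85",e(y,.045,1,85),"V 160",e(y,.045,2,160))
E
```

```text
near x at y=-.095: -43.0 mm, slope 7.33 deg, res 1.70 mm n 16
far x at y=-.095: -1.6 mm, slope -2.84 deg, res 0.46 mm n 12
fence x at y=-.095: 0.8 mm, slope -2.91 deg, res 1.45 mm n 28
wood end y at x=-22: -120.3, slope -1.33 deg
clock 40.6333
-0.115 blk far edge S>85 -2.5 V 160 0.5
-0.107 blk far edge S>85 -2.0 V 160 1.0
-0.099 blk far edge S>85 -2.5 V 160 1.0
-0.091 blk far edge S>85 -2.5 V 160 None
-0.083 blk far edge S>85 -1.5 V 160 10.0
-0.075 blk far edge S>85 -2.5 V 160 1.5
-0.067 blk far edge S>85 -2.5 V 160 1.0
-0.059 blk far edge S>85 -2.0 V 160 1.0
-0.051 blk far edge S>85 -3.0 V 160 0.0
-0.043 blk far edge S>85 -3.0 V 160 0.0
-0.035 blk far edge S>85 -2.0 V 160 1.0
-0.027 blk far edge S>85 -2.5 V 160 1.5
```

The block edge is parallel to the fence: its offset from the fence plane stays within ±0.8 mm over 90 mm. The wood end sits at y = -120.3 mm against the expected -120. Handing in.

```bash
python3 - <<'E'
from station import r
from h import *
st(r); r.hand_in()
E
```

```text
t 40.63 tcp [0.5746 0.2098 0.2065] fence xy [-0.0514 -0.0499] Ff [-10.24   0.12  -0.47] open 0.0005
the job is handed in; nothing more can be done
```

The walnut block is flat on the drilling plate, with its brass end at the stop and its long side along the fence. The arm is still pressing it there with about 10 N. I handed the job in at 40.6 s.

- **How it got there:** I set the block down and slid it to the stop, then pushed it to the fence. After a second push near the wood end and a nudge on that end towards the stop, I pressed it against the fence for good.
- **Push:** it stayed between 8.9 and 10.6 N for 2.4 s, with almost no downward load, and read about 10 N at hand-in.
- **Fence:** in the scene view the block's edge keeps a constant offset from the fence over 90 mm, to within 0.8 mm, and the push met firm resistance at three points along its length. The edge reads about 2.5 mm off the fence plane, which I take as measuring error rather than a gap.
- **Stop:** the wood end measures y = -120.3 mm against the expected -120 mm.
- **Other things on the bench:** everything I could see clearly was unmoved. The arm covered part of the brush and orange block in the last picture, so I could not fully compare those two.
- **Checks that failed or disagreed:**
    - After the first push, the block looked about 1° skewed, which is why I pushed again.
    - The top-view line fits were unreliable: the arm blocked part of the edges, and even the fixed fence came out about 3° off. I did not rely on them for the fence check, but the stop figure comes from that same view.

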